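# Lay the brush and the bracket in the service tray

## Task

Lay the blue-handled brush flat in the long compartment of the black service tray and the flat aluminium bracket flat in the narrow crosswise compartment beside it, each lying along its compartment and wholly inside it. Leave the orange-handled brush where it lies.

Things in the scene. Friction and masses are not known exactly. Their poses are not given: they have to be found in the camera images.
- blue_brush_center (a point): Loose brush with a BLUE handle, lying flat, about 60 g: 160 mm long (x axis), 16 mm thick; z up. The point is its centre, half-way up (8 mm above what it lies on). Handle, 22 mm wide, from x -80 to +32 mm; then a steel ferrule and the off-white head, 26 mm wide, to x +80. Grip across the handle at the point. Either end may point either way in the tray.
- orange_brush_center (a point): A brush of the same shape and size with an ORANGE handle; same point and axes. Not to be moved.
- bracket_center (a point): Loose flat aluminium bar bracket with two dark holes, about 70 g: 90 mm long (x axis), 28 mm wide (y), 10 mm thick; z up. The point is its centre, half-way up (5 mm above what it lies on). Either end may point either way in the tray.
- tray: Black fixed tray, 210 (x) x 195 mm (y); origin: centre of its underside on the table, z up. Floors 5 mm, wall tops 19 mm up. Brush compartment: inside 200 mm along x, 60 along y, centre x 0, y +62.5. Bracket compartment: 60 along x, 120 along y, centre x -70, y -32.5. Their long walls have finger gaps at mid-length, 60 mm or wider, down to the floor. Third bay (unused): white cells at x 75, 41 mm high.
Not all that is in view belongs to the job. Several things look just like the part that bears bracket_center: the one meant starts farthest to the robot's left. Of the things like the part that bears blue_brush_center, leave any that is green; of the rest the larger one is meant.

How it is judged:
By the outcome, as a careful person would: the job done as asked, in the order asked, and still so for the second after the job is handed in, with the robot touching nothing.
It also fails if it takes over 58 s, if anything falls off the work surface, if the arm or the gripper's body presses on something with over 40 N, if the wrist force passes 120 N, or if a joint passes its speed limit or range.

## Robot

A 7-joint arm with a two-finger parallel gripper is mounted at the origin on the work surface. World frame = base frame: x ahead of the robot, y to its left, z up, the work surface at z = 0. Lengths are in mm, angles in rad, forces in N, time in s.
With the tool pointing down it reaches from about 400 to 850 mm from the base axis. Payload 10.4 kg.
Tool frame: the origin (TCP) lies between the finger pads; the fingertips stand ahead of it and the grasp point (between the pads) is the TCP (ctrl.tips_ahead is the z of the fingertips in the tool frame, in mm); z points along the fingers, y is the direction in which the jaws open and shut (so a half turn about z gives the same grasp; the last joint's range is limited). The gripper opens to 85 mm and grips with 20 to 120 N. Pads are 22 mm wide; open, the fingers measure 114 mm over their backs; the gripper's body (76 mm by 85 mm) begins 54 mm behind the grasp point. The pads swing forward as they close: fully open they stand 13 mm farther back than shut.
Start: joints at [1.232, 0.332, -0.065, 1.46, 0.022, 1.35, -0.088], TCP at [194.131, -594.106, 250.338] pointing down, gripper open.
Joint ranges: [-2.6, 2.6], [-0.5, 2.12], [-1.47, 1.34], [0.16, 2.42], [-1.27, 4.41], [0.06, 2.06], [-2.6, 2.6]. Speed limits (rad/s): [2.22, 2.22, 2.79, 2.79, 3.14, 3.14, 3.14].

## Interface

Orientations are given as a unit quaternion [x, y, z, w].
In Python, from cell import ctrl, eyes gives the robot as it stands.
- The arm moves only by the tool step_arm, never from a script. Its argument "rows" is a list that holds one entry, the list of rows, each a list of 5 numbers: the shift along the tool's x, y, z in m, then the turn about the tool's z in degrees, then the opening, from 0 (shut) to 1 (fully open). A call has 1 to 10 rows; each row is the pose to reach, as a shift and turn from the pose commanded when the call began, along the tool's axes at that moment; what a row does not reach only later rows make up. A row lasts 1/10 s, in which the tool goes at most 50 mm and 8.59 degrees, less where a joint would pass 70% of its speed; a pose out of reach is approached as far as the arm can. A call with a gripper value outside its range is refused whole. The fingers move at their own pace and stop on an object; "squeeze" is the grip in N (left out, the last holds). Time passes only in rows, so rows that repeat a pose let the fingers close. It gives the time, the measured TCP pose, the force and the opening at its end, in the units of the state.
- ctrl.read_state(): the state, without advancing time (a new reading comes with each control period).
- eyes.grab_frame(name): name is "scene" or "side" or "wrist"; returns a dict with "frame" (400x640x3 uint8, red, green, blue), "camera_matrix" (3x3 intrinsics, pixels), "eye" and "attitude" of the camera in the world. Camera axes: x right, y down, z forward; pixel columns grow to the right and rows downward; lengths in mm; the calibration is good to about 2 mm. A picture is of the moment at which its call begins. There is no depth.
- ctrl.close_job(): hands the job in, once; it reports no verdict.
The state is a dict: "t": time; "joints": joint angles; "qd": joint speeds; "effort": joint torques, N m; "ee_pos": TCP position; "tcp_rot": TCP orientation; "wrist_force": force on the tool from outside, world axes, zero at the start; "wrist_torque": the same for the moment, N m; "gripper_width": finger opening in mm.
Only numpy, scipy, OpenCV 4.12 (cv2) and the standard library are available. Lean on these libraries where they do the work, as an engineer would, in place of code of your own. Each camera call takes 0.05 s, during which the arm holds its last target.

## Working session

There is one attempt and no reset: what is moved stays moved. The work goes in short steps, Python scripts to look and compute and a tool call to move; the robot and the scene stay as the last step left them, time stands still between calls to the robot, and variables do not carry over. Pictures are saved under pics/ and viewed, and the job is handed in when it is done.

Besides the shell and the picture viewer there is one more tool, called after "Emit:" as a command line: name --argument value ..., lists and objects as JSON in quotes. step_arm: Moves the arm, as the interface text tells. Its arguments: {"type":"object","properties":{"rows":{"type":"array","items":{"type":"array","items":{"type":"array","items":{"type":"number"}}}},"squeeze":{"type":"number"}},"required":["rows"]}

```bash
mkdir -p pics; ls
python3 - <<'E'
from cell import ctrl, eyes
import cv2
print(ctrl.read_state(), ctrl.tips_ahead)
for n in ["scene","side","wrist"]:
    f=eyes.grab_frame(n)
    cv2.imwrite(f"pics/{n}0.png",cv2.cvtColor(f["frame"],cv2.COLOR_RGB2BGR))
    print(n,f["camera_matrix"],f["eye"],f["attitude"])
E
```

```text
pics
{'t': 0.0, 'joints': array([ 1.23240731,  0.33284195, -0.06471242,  1.46092356,  0.02159107,
        1.34987802, -0.08846212]), 'qd': array([-0.00075911,  0.00108937,  0.00081028, -0.00012792, -0.00044738,
       -0.00036635, -0.00223044]), 'effort': array([ 5.16677865e-04, -6.25446582e+01,  4.91512008e-02, -3.91594291e+01,
        1.61214540e-02,  1.00448666e-02,  7.21858123e-05]), 'ee_pos': array([ 194.00693874, -593.77468876,  249.54309495]), 'tcp_rot': array([ 9.87554943e-01,  1.57272933e-01, -1.30929218e-04, -6.65112879e-04]), 'wrist_force': array([ 0.47994575, -0.00680854, -0.18027773]), 'wrist_torque': array([-0.02901056, -0.01567638, -0.01007862]), 'gripper_width': 85.71870963459808} 19.0
scene [[411.30293658   0.         320.0502968 ]
 [  0.         411.30293658 200.40457208]
 [  0.           0.           1.        ]] [1273.03914519  234.78646128  695.89515839] [ 0.5741913   0.71567875 -0.31039876 -0.24851738]
side [[452.14209679   0.         313.78055095]
 [  0.         452.14209679 193.63015437]
 [  0.           0.           1.        ]] [306.28177879 807.25637594 814.31103045] [-0.18187252  0.90542428 -0.3752942   0.07926864]
wrist [[320.03436572   0.         317.5772375 ]
 [  0.         320.03436572 198.8184423 ]
 [  0.           0.           1.        ]] [ 271.03941523 -567.79619595  372.46866991] [ 0.79889556 -0.57979637 -0.0940852   0.12942189]
```

View pics/scene0.png

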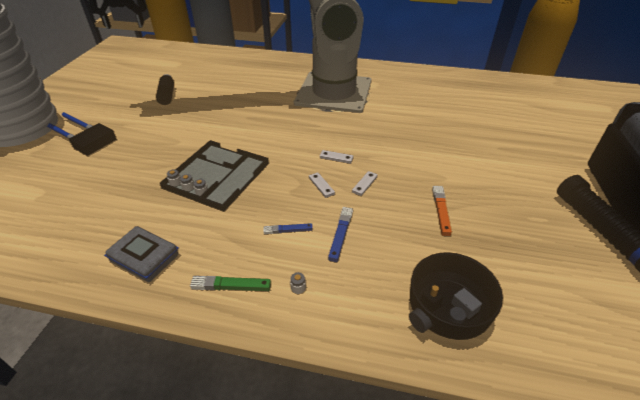

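View pics/side0.png

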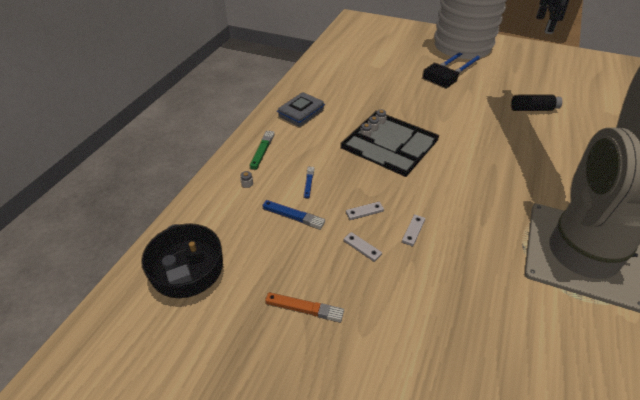

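View pics/wrist0.png

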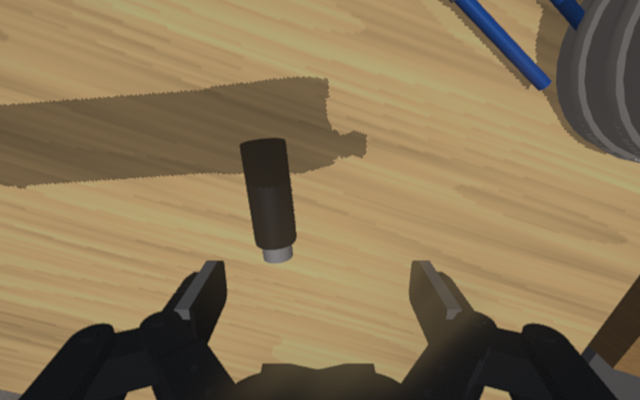

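The scene view shows the tray at about (215,174), the large blue brush at (341,234), the small blue decoy at (288,229), the green one at (231,283), the orange one at (442,210), and three brackets. The bracket furthest right in this view, meaning most to the robot's left, is at (365,183). The side view shows the same objects. Next I'll measure them.

```bash
cat > h.py <<'E'
import numpy as np, cv2
from scipy.spatial.transform import Rotation as R
def cam(f): return f["camera_matrix"],np.array(f["eye"]),R.from_quat(f["attitude"]).as_matrix()
def cast(f,uv,z):
    K,e,A=cam(f); uv=np.atleast_2d(uv).astype(float)
    d=np.c_[(uv-K[:2,2])/[K[0,0],K[1,1]],np.ones(len(uv))]@A.T
    return e+d*((z-e[2])/d[:,2])[:,None]
def proj(f,P):
    K,e,A=cam(f); p=(np.atleast_2d(P)-e)@A; q=p@K.T
    return q[:,:2]/q[:,2:]
def comps(mask,amin=30):
    n,l,s,c=cv2.connectedComponentsWithStats(mask.astype(np.uint8)*255)
    return [(l==i,s[i],c[i]) for i in range(1,n) if s[i][4]>=amin]
E
python3 - <<'E'
from h import *
from cell import ctrl,eyes
for n in ["scene","side"]:
    f=eyes.grab_frame(n); im=f["frame"]; hsv=cv2.cvtColor(im,cv2.COLOR_RGB2HSV)
    print(n,"tcp px",proj(f,[194,-594,250]), "base",proj(f,[0,0,0]))
    H,S,V=cv2.split(hsv)
    ms={"blue":(H>105)&(H<130)&(S>140)&(V>60),"orange":(H<14)&(S>190)&(V>100),"light":(S<50)&(V>140)}
    for k,m in ms.items():
        for mm,s,c in comps(m,40):
            z={"blue":8,"orange":8,"light":10}[k]
            ys,xs=np.nonzero(mm); P=cast(f,np.c_[xs,ys],z)[:,:2]
            ctr,(a,b),ang=cv2.minAreaRect(P.astype(np.float32))
            if abs(P.mean(0)).max()<1000 and P.mean(0)[0]>200: print(k,c.round(),s[4],"xy",np.round(P.mean(0)),"rect",np.round(ctr),round(a),round(b),round(ang,1))
    bm=cv2.inRange(hsv,(0,0,0),(179,255,60))
    x0,y0,x1,y1=(150,125,390,265) if n=="scene" else (240,90,450,270)
    crop=cv2.resize(im[y0:y1,x0:x1],None,fx=3,fy=3,interpolation=cv2.INTER_CUBIC)
    print(crop.shape); cv2.imwrite(f"pics/{n}_c.png",crop[:,:,::-1])
E
```

```text
scene tcp px [[123.98277048  23.74433644]] base [[333.86514279  91.24200121]]
blue [ 74. 119.] 63 xy [ 361. -751.] rect [ 362. -752.] 120 9 69.0
blue [ 60. 130.] 47 xy [ 426. -752.] rect [ 426. -751.] 75 10 70.1
orange [443. 215.] 289 xy [544. 369.] rect [544. 369.] 120 20 7.8
light [336. 155.] 168 xy [371.  80.] rect [371.  80.] 87 27 86.2
light [321. 184.] 214 xy [496.  65.] rect [495.  64.] 88 27 42.1
light [365. 182.] 204 xy [466. 172.] rect [465. 172.] 27 88 70.2
light [438. 189.] 66 xy [454. 355.] rect [455. 355.] 27 24 9.6
light [347. 211.] 80 xy [582. 145.] rect [582. 146.] 24 26 87.3
light [267. 229.] 45 xy [676. -21.] rect [676. -21.] 15 17 12.5
light [198. 281.] 120 xy [ 844. -112.] rect [ 844. -114.] 24 27 12.5
(420, 720, 3)
side tcp px [[544.42202008  22.57636361]] base [[582.05217243 252.95558793]]
blue [470.  62.] 52 xy [ 372. -755.] rect [ 372. -756.] 123 11 67.9
blue [308. 185.] 86 xy [652.  42.] rect [652.  43.] 10 82 17.5
blue [284. 211.] 330 xy [671. 145.] rect [672. 145.] 26 109 87.4
orange [288. 302.] 180 xy [554. 373.] rect [552. 372.] 89 20 7.9
orange [313. 307.] 50 xy [502. 364.] rect [504. 365.] 24 18 6.8
light [364. 209.] 238 xy [491.  68.] rect [491.  68.] 87 26 41.1
light [413. 229.] 276 xy [366.  83.] rect [366.  82.] 88 26 85.8
light [317. 220.] 57 xy [582. 145.] rect [583. 146.] 28 22 9.9
light [363. 245.] 306 xy [460. 176.] rect [461. 175.] 26 88 70.9
light [335. 312.] 98 xy [456. 359.] rect [455. 358.] 26 24 10.0
(540, 630, 3)
```

View pics/scene_c.png

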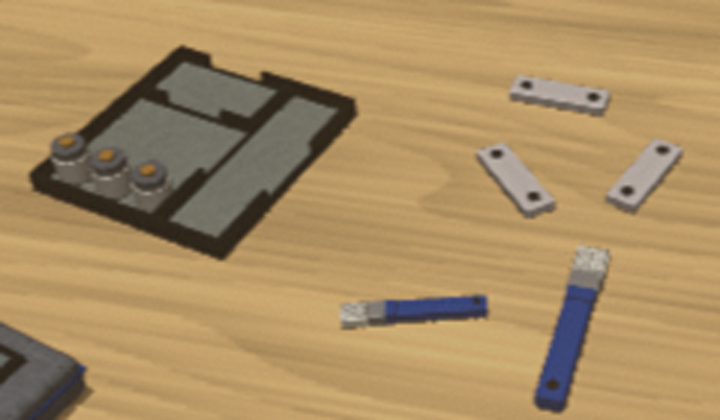

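View pics/side_c.png

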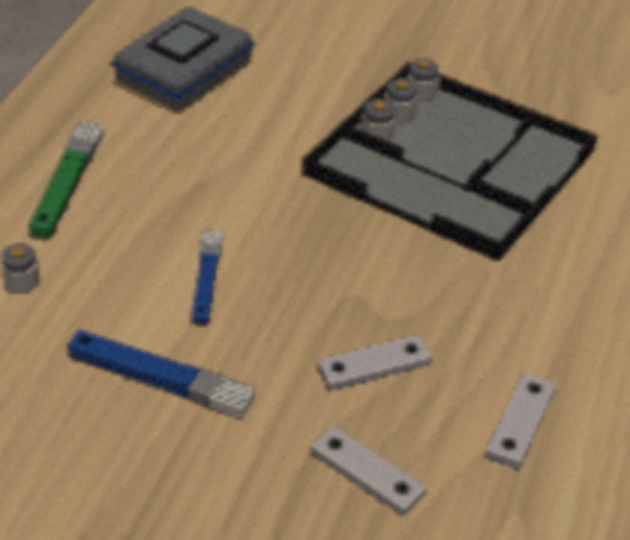

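Run:
```python
from h import *
from cell import ctrl,eyes
for n,(x0,y0,x1,y1) in {"scene":(155,135,275,215),"side":(335,105,445,178)}.items():
    f=eyes.grab_frame(n); im=f["frame"]; hsv=cv2.cvtColor(im,cv2.COLOR_RGB2HSV); H,S,V=cv2.split(hsv)
    m=np.zeros(V.shape,bool); m[y0:y1,x0:x1]=(V[y0:y1,x0:x1]<65)
    mm=max(comps(m),key=lambda t:t[1][4])[0]
    ys,xs=np.nonzero(mm); P=cast(f,np.c_[xs,ys],19)[:,:2]
    hull=cv2.convexHull(P.astype(np.float32))
    q=cv2.approxPolyDP(hull,15,True)[:,0]
    print(n,"quad",np.round(q).tolist(), cv2.minAreaRect(P.astype(np.float32)))
    # blue handle
    m=(H>105)&(H<130)&(S>100)&(V>40)
    for mm,s,c in comps(m,60):
        ys,xs=np.nonzero(mm); P=cast(f,np.c_[xs,ys],8)[:,:2]
        if P.mean(0)[1]>-200: print("blue",c,s[4],cv2.minAreaRect(P.astype(np.float32)))
    # floor regions
    m=np.zeros(V.shape,bool); m[y0:y1,x0:x1]=((S<70)&(V>80))[y0:y1,x0:x1]
    for mm,s,c in comps(m,40):
        ys,xs=np.nonzero(mm); P=cast(f,np.c_[xs,ys],5)[:,:2]
        print("floor",c.round(),s[4],cv2.minAreaRect(P.astype(np.float32)))
```

```text
scene quad [[649.0, -136.0], [440.0, -98.0], [394.0, -282.0], [593.0, -330.0]] ((521.2390747070312, -210.08187866210938), (204.5198211669922, 218.76710510253906), 76.62765502929688)
blue [429.19348984  31.35684898] 8264 ((-651.6705322265625, 359.6624450683594), (787.0142822265625, 752.2496337890625), 9.558395385742188)
blue [518.75249169  25.53322259] 602 ((-776.2711181640625, 694.840576171875), (63.08292770385742, 758.9077758789062), 75.41981506347656)
blue [607.86816071  38.17625681] 4953 ((-789.419189453125, 1059.843017578125), (258.39422607421875, 1040.714111328125), 73.04458618164062)
blue [338.25496689 238.74172185] 302 ((668.1942749023438, 141.82199096679688), (19.234769821166992, 112.62964630126953), 88.31745147705078)
blue [293.96268657 226.67164179] 134 ((654.5050048828125, 38.06587219238281), (13.5382080078125, 73.38725280761719), 16.655248641967773)
floor [221. 155.] 428 ((434.3567199707031, -237.1944122314453), (104.74699401855469, 57.300018310546875), 76.41842651367188)
floor [235. 180.] 932 ((520.8695678710938, -153.95608520507812), (57.314815521240234, 187.00224304199
[... 292 characters left out ...]
80322265625, 213.31668090820312), 76.84941864013672)
blue [307.83809524 185.55238095] 105 ((651.66552734375, 42.93784713745117), (12.05691146850586, 82.22174072265625), 17.96196746826172)
blue [284.11080332 210.68144044] 361 ((671.7152099609375, 145.82150268554688), (28.29013442993164, 111.67430877685547), 88.3504638671875)
floor [387. 133.] 938 ((534.5852661132812, -258.2613525390625), (123.79759979248047, 139.6822052001953), 70.0223388671875)
floor [418. 144.] 429 ((431.46075439453125, -236.16159057617188), (101.04177856445312, 56.83821487426758), 76.87734985351562)
floor [380. 153.] 756 ((524.7464599609375, -153.27044677734375), (57.422664642333984, 191.25111389160156), 76.93110656738281)
```

```bash
cat >> h.py <<'E'
def shift(st,tgt,yaw):
    """tool-frame shift (m), turn deg to reach tgt mm with tool-x at world yaw deg (mod 180 not applied)"""
    T=R.from_quat(st["tcp_rot"]).as_matrix()
    d=T.T@(np.array(tgt)-st["ee_pos"])/1000
    y0=np.degrees(np.arctan2(T[1,0],T[0,0]))
    return np.round(d,4), round(-(yaw-y0),2), round(y0,2)
E
python3 - <<'E'
from h import *
from cell import ctrl,eyes
st=ctrl.read_state(); f=eyes.grab_frame("wrist")
print(cast(f,[[320,200],[320,260],[0,0],[640,0],[0,400],[640,400],[320,0]],0).round(), st["ee_pos"])
print(R.from_quat(st["tcp_rot"]).as_matrix().round(4))
print(shift(st,[420,-220,250],-13.2))
E
```

```text
[[  153.  -610.     0.]
 [   74.  -636.     0.]
 [  256.  -233.     0.]
 [  458.  -853.     0.]
 [ -312.  -240.     0.]
 [   -5. -1186.     0.]
 [  357.  -543.     0.]] [ 194.13016931 -594.00699663  250.11917349]
[[ 9.505e-01  3.106e-01 -1.000e-04]
 [ 3.106e-01 -9.505e-01  3.000e-04]
 [ 0.000e+00 -3.000e-04 -1.000e+00]]
(array([ 3.309e-01, -2.854e-01,  2.000e-04]), np.float64(31.3), np.float64(18.1))
```

Run:
```python
from h import *
from cell import ctrl,eyes
print(shift(ctrl.read_state(),[440,-190,250],-13.2))
```

```text
(array([ 3.592e-01, -3.077e-01,  3.000e-04]), np.float64(31.29), np.float64(18.09))
```

Emit:
step_arm --rows '[[[0.036,-0.031,0,3,1],[0.072,-0.062,0,6,1],[0.108,-0.092,0,10,1],[0.144,-0.123,0,13,1],[0.18,-0.154,0,16,1],[0.216,-0.185,0,19,1],[0.252,-0.216,0,23,1],[0.288,-0.247,0,26,1],[0.325,-0.278,0,29,1],[0.359,-0.308,0,31.3,1]]]'

```text
t: 1.4
ee_pos: [440.6, -187.8, 250.7]
tcp_rot: [0.993, -0.116, 0.0, 0.0]
wrist_force: [2.0, -0.5, -0.4]
gripper_width: 85.2
```

Run:
```python
from h import *
from cell import ctrl,eyes
f=eyes.grab_frame("wrist"); cv2.imwrite("pics/w1.png",f["frame"][:,:,::-1])
st=ctrl.read_state(); print(st["t"],st["ee_pos"],np.abs(st["qd"]).max())
```

```text
1.45 [ 444.09832594 -180.49376309  250.90680882] 0.2553474058187714
```

View pics/w1.png

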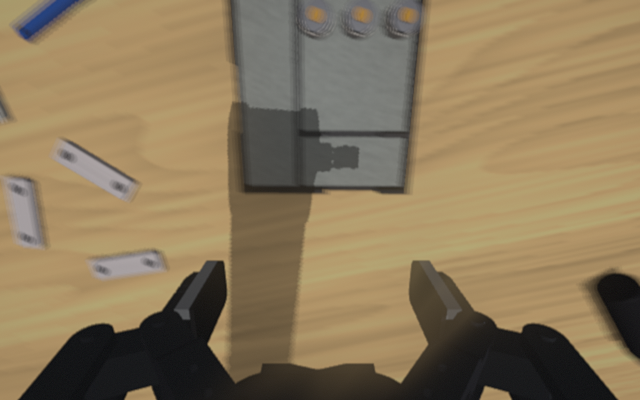

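The tray's near edge is at rows 185–190, its long compartment is on the left (cols 240–295), and its far edge is cut off. The arm was still moving, so I'll shift forward and let it settle.

Emit:
step_arm --rows '[[[0.04,0,0,0,1],[0.08,0,0,0,1],[0.08,0,0,0,1],[0.08,0,0,0,1],[0.08,0,0,0,1],[0.08,0,0,0,1]]]'

```text
t: 2.05
ee_pos: [516.9, -208.2, 250.9]
tcp_rot: [0.993, -0.115, 0.0, 0.0]
wrist_force: [-0.4, 0.2, 0.0]
gripper_width: 85.4
```

Run:
```python
from h import *
from cell import ctrl,eyes
f=eyes.grab_frame("wrist"); cv2.imwrite("pics/w2.png",f["frame"][:,:,::-1])
st=ctrl.read_state(); print(st["t"],st["ee_pos"],np.abs(st["qd"]).max())
import pickle; pickle.dump(f,open("w2.pkl","wb"))
```

```text
2.1 [ 516.98891821 -208.28734588  250.90806775] 0.0025315220434953363
```

View pics/w2.png

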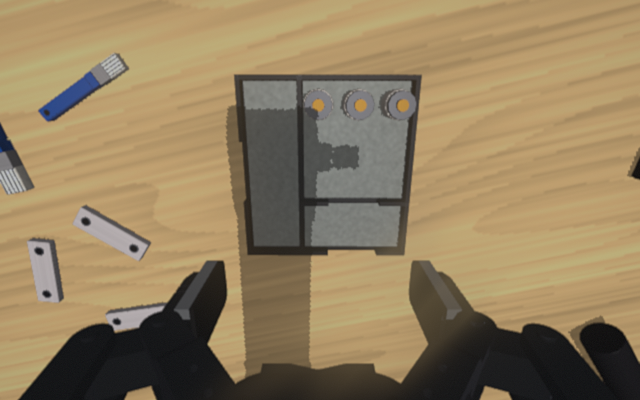

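Run:
```python
from h import *
import pickle
f=pickle.load(open("w2.pkl","rb")); im=f["frame"]; V=im.max(2)
print("eye",f["eye"])
for th in (45,55,65):
    m=np.zeros(V.shape,bool); m[65:258,228:428]=V[65:258,228:428]<th
    mm=max(comps(m),key=lambda t:t[1][4])[0]
    ys,xs=np.nonzero(mm); P=cast(f,np.c_[xs,ys],19)[:,:2].astype(np.float32)
    h=cv2.convexHull(P); q=cv2.approxPolyDP(h,12,True)[:,0]
    print(th,mm.sum(),np.round(q,0).tolist(),cv2.minAreaRect(P))
    cv2.imwrite(f"pics/m{th}.png",mm.astype(np.uint8)*255)
# floor edges: sample rows/cols of dark profile
for r in (95,225): print(r,[int(v) for v in V[r,232:312]])
for c in (270,350): print(c,[int(v) for v in V[68:84,c]],[int(v) for v in V[195:262,c]])
```

```text
eye [ 595.69024667 -225.96412621  373.77455047]
45 1233 [[583.0, -205.0], [486.0, -117.0], [432.0, -101.0], [418.0, -188.0], [477.0, -211.0]] ((499.7924499511719, -171.1502685546875), (91.18699645996094, 178.7840118408203), 68.14981842041016)
55 2310 [[620.0, -150.0], [432.0, -99.0], [409.0, -226.0], [469.0, -237.0], [584.0, -207.0]] ((511.3453674316406, -184.16798400878906), (128.66702270507812, 196.20025634765625), 76.56722259521484)
65 3442 [[627.0, -151.0], [431.0, -99.0], [404.0, -247.0], [456.0, -299.0], [551.0, -321.0]] ((507.5166015625, -215.32603454589844), (192.0813446044922, 203.1382598876953), 76.64637756347656)
95 [175, 178, 172, 128, 78, 66, 67, 66, 58, 52, 55, 82, 120, 130, 130, 130, 130, 130, 130, 130, 129, 128, 128, 129, 129, 128, 129, 128, 129, 128, 129, 131, 133, 135, 134, 134, 132, 130, 127, 127, 127, 131, 134, 135, 136, 138, 140, 139, 137, 134, 134, 133, 134, 134, 133, 132, 130, 130, 131, 131, 134, 134, 136, 130, 99, 73, 69, 70, 70, 63, 70, 93, 86, 99, 133, 132, 121, 123, 126, 128]
225 [191, 191, 191, 192, 188, 160, 129, 120, 122, 122, 123, 125, 119, 80, 49, 45, 
[... 316 characters left out ...]
78, 117, 134, 135] [82, 81, 80, 79, 79, 79, 78, 79, 79, 80, 82, 83, 82, 81, 81, 82, 81, 80, 80, 79, 79, 81, 81, 81, 81, 82, 81, 81, 81, 81, 82, 80, 81, 81, 81, 80, 78, 77, 78, 79, 81, 82, 80, 80, 80, 81, 81, 79, 80, 79, 72, 55, 42, 40, 41, 42, 41, 42, 40, 59, 102, 117, 117, 116, 118, 119, 118]
350 [177, 175, 172, 172, 176, 173, 133, 86, 71, 73, 72, 63, 79, 120, 138, 137] [129, 126, 106, 74, 58, 55, 54, 69, 112, 131, 132, 128, 123, 122, 122, 122, 121, 123, 124, 125, 125, 125, 125, 123, 124, 124, 127, 131, 130, 128, 125, 124, 125, 124, 123, 123, 125, 126, 128, 129, 128, 125, 124, 126, 128, 130, 129, 127, 125, 125, 111, 82, 61, 53, 86, 151, 178, 181, 184, 188, 189, 190, 189, 190, 189, 189, 189]
```

View pics/m55.png

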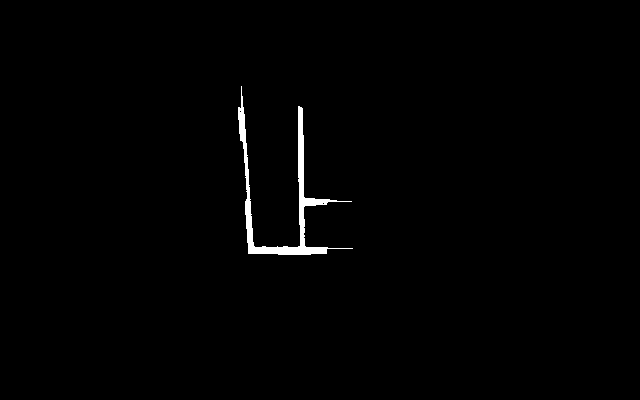

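```bash
cat > tray.py <<'E'
from h import *
import pickle
f=pickle.load(open("w2.pkl","rb")); G=f["frame"].max(2).astype(float)
def cross(prof):  # first drop to half between start level and wall level
    s=np.median(prof[:4]); w=prof.min(); hlf=(s+w)/2
    i=np.argmax(prof<hlf); return i-1+(prof[i-1]-hlf)/(prof[i-1]-prof[i])
L=[[ (lambda c0:(c0+cross(G[r,c0:c0+14])))(int(235.1+(r-95)*9.8/130)-7),r] for r in list(range(85,100,3))+list(range(205,245,4))]
Rr=[[ (lambda c0:(c0-cross(G[r,c0-13:c0+1][::-1])))(int(420-(r-80)*16/170)+7),r] for r in list(range(110,245,5))]
T=[[c,67+cross(G[67:81,c])] for c in range(245,415,6)]
B=[[c,262-cross(G[248:263,c][::-1])] for c in list(range(256,320,5))+list(range(382,400,4))]
out=[]
for n,e in zip("LRTB",(L,Rr,T,B)):
    P=cast(f,e,19)[:,:2]; vx,vy,x,y=cv2.fitLine(P.astype(np.float32),cv2.DIST_HUBER,0,.01,.01).ravel()
    res=(P-[x,y])@[-vy,vx]; out.append((n,x,y,vx,vy)); print(n,x,y,"ang",np.degrees(np.arctan2(vy,vx)),"maxres",abs(res).max())
def inter(a,b):
    A=np.array([[a[3],-b[3]],[a[4],-b[4]]]); t=np.linalg.solve(A,[b[1]-a[1],b[2]-a[2]]); return np.array([a[1]+a[3]*t[0],a[2]+a[4]*t[0]])
l,r,t,b=out
C=[inter(l,t),inter(t,r),inter(r,b),inter(b,l)]
print(np.round(C,1).tolist(),[round(np.linalg.norm(C[i]-C[i-1]),1) for i in range(4)]); print("centre",np.mean(C,0))
E
python3 tray.py
```

```text
L 525.9811 -120.49941 ang -13.396753 maxres 0.19608560579356502
R 470.63943 -306.7296 ang -13.350831 maxres 0.23012489856329016
T 609.62463 -245.61366 ang 76.70555 maxres 0.22054942219190304
B 410.47458 -180.56494 ang 76.56962 maxres 0.46298215851748564
[[633.2000122070312, -146.0], [588.5999755859375, -334.70001220703125], [385.20001220703125, -286.5], [430.29998779296875, -97.69999694824219]] [np.float32(208.6), np.float32(193.9), np.float32(209.0), np.float32(194.1)]
centre [ 509.29456 -216.2238 ]
```

Tray found: the outline measures 208.9 × 194 mm against the 210 × 195 given, with centre (509.3, -216.2) and yaw -13.4°. The floor patches in the other two cameras agree. Next I'll go over the blue brush.

Run:
```python
from h import *
from cell import ctrl,eyes
print(shift(ctrl.read_state(),[640,144,200],-1.7))
```

```text
(array([ 0.0391, -0.3711,  0.0506]), np.float64(-11.53), np.float64(-13.23))
```

Emit:
step_arm --rows '[[[0.005,-0.045,0.0,-1.4,1],[0.01,-0.09,0.0,-2.9,1],[0.015,-0.137,0.01,-4.3,1],[0.02,-0.184,0.02,-5.8,1],[0.025,-0.231,0.03,-7.2,1],[0.03,-0.278,0.04,-8.6,1],[0.034,-0.325,0.05,-10,1],[0.039,-0.371,0.05,-11.5,1],[0.039,-0.371,0.05,-11.5,1],[0.039,-0.371,0.05,-11.5,1]]]'

```text
t: 3.1
ee_pos: [640.0, 145.3, 200.4]
tcp_rot: [1.0, -0.014, 0.0, 0.0]
wrist_force: [0.2, -1.0, -0.5]
gripper_width: 85.7
```

Emit:
step_arm --rows '[[[0,0,0,0,1],[0,0,0,0,1],[0,0,0,0,1]]]'

```text
t: 3.4
ee_pos: [640.5, 142.6, 200.7]
tcp_rot: [1.0, -0.016, 0.0, 0.0]
wrist_force: [-0.3, -0.6, 0.1]
gripper_width: 85.6
```

Run:
```python
from h import *
from cell import ctrl,eyes
f=eyes.grab_frame("wrist"); cv2.imwrite("pics/w3.png",f["frame"][:,:,::-1])
st=ctrl.read_state(); print(st["t"],st["ee_pos"],np.abs(st["qd"]).max())
import pickle; pickle.dump(f,open("w3.pkl","wb"))
hsv=cv2.cvtColor(f["frame"],cv2.COLOR_RGB2HSV);H,S,V=cv2.split(hsv)
for k,m in {"blue":(H>100)&(H<132)&(S>100)&(V>40),"light":(S<50)&(V>125)}.items():
    for mm,s,c in comps(m,150):
        ys,xs=np.nonzero(mm)
        for z in (16,10):
            P=cast(f,np.c_[xs,ys],z)[:,:2].astype(np.float32); print(k,c.round(),s[4],z,cv2.minAreaRect(P))
```

```text
3.45 [640.44814643 142.92443302 200.60722492] 0.007222829643412958
blue [317. 144.] 2274 16 ((671.6132202148438, 142.7281951904297), (20.289426803588867, 109.2510757446289), 88.11199188232422)
blue [317. 144.] 2274 10 ((670.6429443359375, 142.76296997070312), (20.6851749420166, 111.382080078125), 88.11200714111328)
blue [419. 162.] 905 16 ((653.7922973632812, 44.94963073730469), (13.576295852661133, 67.43347930908203), 17.278879165649414)
blue [419. 162.] 905 10 ((652.4743041992188, 43.077152252197266), (13.841065406799316, 68.74879455566406), 17.278831481933594)
light [478. 142.] 586 16 ((671.513671875, -11.104999542236328), (17.381750106811523, 31.78286361694336), 17.57109832763672)
light [478. 142.] 586 10 ((670.5413818359375, -14.070837020874023), (17.720813751220703, 32.40282440185547), 17.57115936279297)
light [298. 323.] 1251 16 ((467.70977783203125, 171.78958129882812), (26.723989486694336, 87.25579071044922), 70.11650085449219)
light [298. 323.] 1251 10 ((462.76220703125, 172.3911895751953), (27.245250701904297, 88.95774841308594), 70.11651611328125)
```

View pics/w3.png

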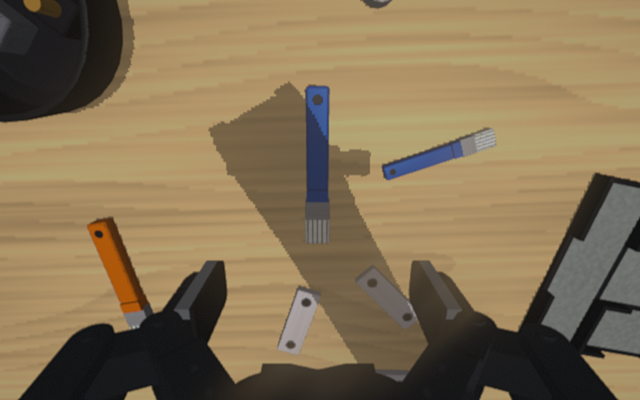

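The blue brush's handle measures 110 × 20 mm (true size 112 × 22) at pixel (317,144). That puts the brush centre at about (647.5, 143.5) with its axis at -1.9° and its head toward the robot. The target bracket is at (462.8, 172.4), 89 × 27 mm, long axis at -19.9°. I'll descend on the brush now.

Emit:
step_arm --rows '[[[0.002,0,0.045,0.2,1],[0.004,0,0.09,0.3,0.9],[0.007,-0.0005,0.13,0.3,0.75],[0.007,-0.0005,0.155,0.3,0.6],[0.007,-0.0005,0.17,0.3,0.6],[0.007,-0.0005,0.177,0.3,0.6],[0.007,-0.0005,0.178,0.3,0.6],[0.007,-0.0005,0.178,0.3,0.6]]]'

```text
t: 4.25
ee_pos: [648.1, 144.6, 23.7]
tcp_rot: [1.0, -0.018, 0.001, -0.0]
wrist_force: [0.2, -0.3, -0.1]
gripper_width: 51.2
```

Run:
```python
from h import *
from cell import ctrl,eyes
f=eyes.grab_frame("wrist"); cv2.imwrite("pics/w4.png",f["frame"][:,:,::-1])
st=ctrl.read_state(); print(st["t"],st["ee_pos"],st["wrist_force"],st["gripper_width"])
print(shift(st,[647.5,143.5,22],-1.9))
```

```text
4.3 [648.25776703 144.6727712   23.91165742] [-0.0854396  -1.2023584   0.75888778] 51.4044955407167
(array([-0.0007,  0.0012,  0.0019]), np.float64(-0.11), np.float64(-2.01))
```

View pics/w4.png

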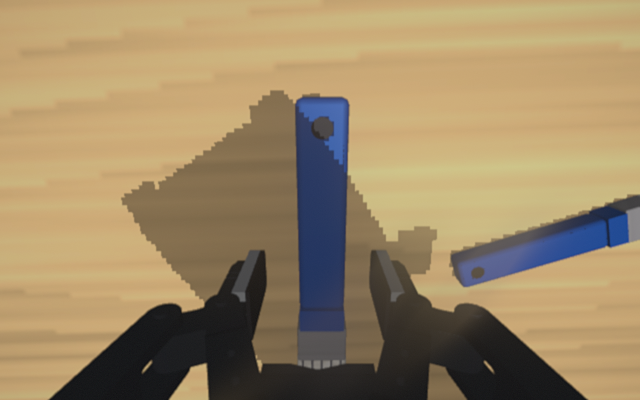

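The handle is centred between the pads: pads at cols 260 and 377, handle at 297–347. I'll close.

Emit:
step_arm --rows '[[[0,0.001,0.001,0,0.5],[0,0.001,0.001,0,0.35],[0,0.001,0.001,0,0.2],[0,0.001,0.001,0,0.1],[0,0.001,0.001,0,0.1],[0,0.001,0.001,0,0.1],[0,0.001,0.001,0,0.1]]]' --squeeze 40

```text
t: 5.0
ee_pos: [647.7, 143.5, 22.0]
tcp_rot: [1.0, -0.018, 0.001, -0.0]
wrist_force: [-2.0, 0.2, 5.6]
gripper_width: 20.6
```

Emit:
step_arm --rows '[[[0,0,0,0,0.1],[0,0,-0.01,0,0.1],[0,0,-0.04,0,0.1],[0,0,-0.08,0,0.1],[0,0,-0.1,0,0.1],[0,0,-0.1,0,0.1]]]'

```text
t: 5.6
ee_pos: [648.9, 144.2, 125.5]
tcp_rot: [1.0, -0.018, 0.003, -0.001]
wrist_force: [0.4, 0.6, -0.3]
gripper_width: 21.2
```

Run:
```python
from h import *
from cell import ctrl,eyes
f=eyes.grab_frame("wrist"); cv2.imwrite("pics/w5.png",f["frame"][:,:,::-1])
import pickle; pickle.dump(f,open("w5.pkl","wb"))
st=ctrl.read_state(); print(st["t"],st["ee_pos"],st["wrist_force"],st["gripper_width"])
c=np.array([509.3,-216.2]); a=np.radians(-13.36); M=np.array([[np.cos(a),-np.sin(a)],[np.sin(a),np.cos(a)]])
t=c+M@[0,62.5]; print(t, shift(st,[*t,110],-13.36))
hsv=cv2.cvtColor(f["frame"],cv2.COLOR_RGB2HSV);H,S,V=cv2.split(hsv)
for mm,s,c in comps((H>100)&(H<132)&(S>100)&(V>40),800):
    ys,xs=np.nonzero(mm); print(c,s, cv2.minAreaRect(cast(f,np.c_[xs,ys],st["ee_pos"][2]-22+16)[:,:2].astype(np.float32)))
```

```text
5.65 [647.98075524 143.68940933 123.07692839] [-0.72869821 -0.55511468 -0.64845762] 20.724808087062144
[ 523.74179509 -155.39141052] (array([-0.1137,  0.3033,  0.0126]), np.float64(11.35), np.float64(-2.01))
[317.5869849  213.07467835] [  292    97    53   235 10726] ((672.4567260742188, 144.21505737304688), (21.5180606842041, 111.59739685058594), 87.9697265625)
```

View pics/w5.png

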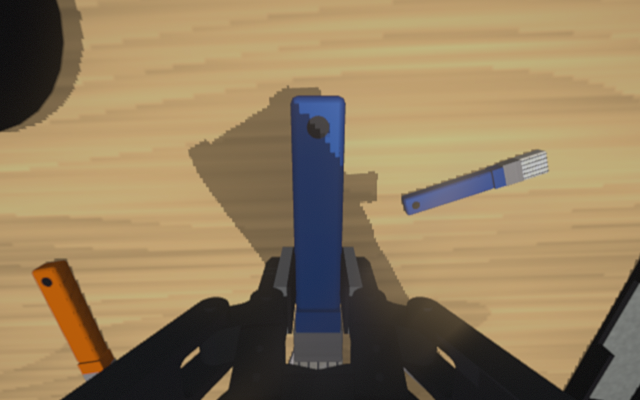

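The brush is held level and straight: the handle spans cols 292–345 and the opening is 20.7 mm. I'll carry it over the long compartment.

Emit:
step_arm --rows '[[[-0.014,0.038,0,1.4,0.1],[-0.028,0.076,0,2.8,0.1],[-0.042,0.114,0,4.2,0.1],[-0.057,0.152,0,5.7,0.1],[-0.071,0.19,0,7.1,0.1],[-0.085,0.228,0,8.5,0.1],[-0.1,0.266,0,10,0.1],[-0.114,0.303,0,11.4,0.1],[-0.114,0.303,0,11.4,0.1],[-0.114,0.303,0,11.4,0.1]]]'

```text
t: 6.65
ee_pos: [521.7, -156.1, 120.2]
tcp_rot: [0.993, -0.118, -0.001, -0.0]
wrist_force: [-0.2, 0.5, -0.5]
gripper_width: 21.0
```

Emit:
step_arm --rows '[[[0,0,0,0,0.1],[0,0,0,0,0.1],[0,0,0,0,0.1]]]'

```text
t: 6.95
ee_pos: [523.1, -154.2, 121.1]
tcp_rot: [0.993, -0.116, -0.0, -0.0]
wrist_force: [0.2, 0.7, -0.8]
gripper_width: 20.9
```

Run:
```python
from h import *
from cell import ctrl,eyes
f=eyes.grab_frame("wrist"); cv2.imwrite("pics/w6.png",f["frame"][:,:,::-1])
st=ctrl.read_state(); print(st["t"],st["ee_pos"],st["wrist_force"],st["gripper_width"])
print(shift(st,[523.7,-155.4,28],-13.36))
```

```text
7.0 [ 523.00039831 -154.46145823  121.16177045] [-0.23899635  0.32988196 -0.6260801 ] 21.218826433904848
(array([0.0009, 0.0008, 0.0932]), np.float64(0.04), np.float64(-13.32))
```

View pics/w6.png

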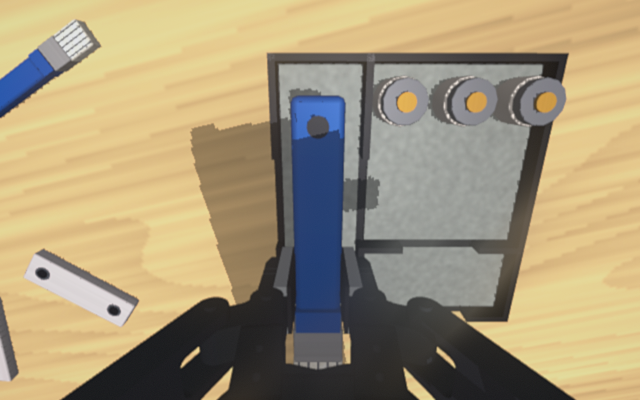

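The brush hangs over the long compartment (floor cols 283–360) and parallel to it, so I'll lower it.

Emit:
step_arm --rows '[[[0.001,0.001,0.03,0,0.1],[0.001,0.001,0.06,0,0.1],[0.001,0.001,0.08,0,0.1],[0.001,0.001,0.089,0,0.1],[0.001,0.001,0.092,0,0.1],[0.001,0.001,0.092,0,0.1],[0.001,0.001,0.092,0,0.1],[0.001,0.001,0.092,0,0.1]]]'

```text
t: 7.8
ee_pos: [524.2, -156.8, 30.4]
tcp_rot: [0.993, -0.117, 0.001, 0.0]
wrist_force: [0.2, 0.2, -0.1]
gripper_width: 20.8
```

Emit:
step_arm --rows '[[[0,0,0.002,0,0.1],[0,0,0.002,0,0.1],[0,0,0.002,0,0.1],[0,0,0.002,0,0.1]]]'

```text
t: 8.2
ee_pos: [523.5, -156.6, 27.4]
tcp_rot: [0.993, -0.117, 0.0, 0.0]
wrist_force: [0.4, -0.5, -0.5]
gripper_width: 21.1
```

Run:
```python
from h import *
from cell import ctrl,eyes
st=ctrl.read_state(); print(st["t"],st["ee_pos"],st["wrist_force"],st["gripper_width"])
f=eyes.grab_frame("wrist"); cv2.imwrite("pics/w7.png",f["frame"][:,:,::-1])
```

```text
8.2 [ 523.52107397 -156.60577728   27.36028028] [ 0.40212127 -0.53279529 -0.47520356] 21.142648023832287
```

View pics/w7.png

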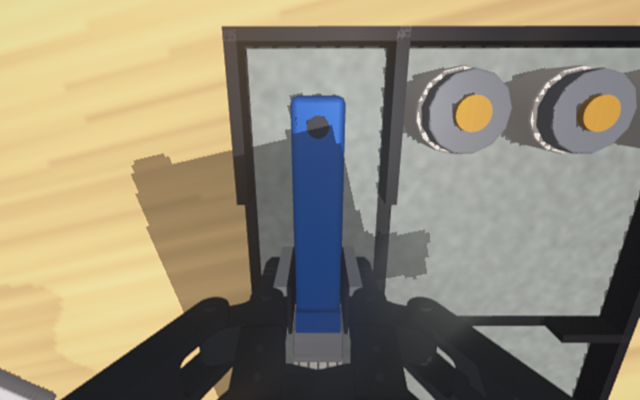

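The brush is in the compartment and almost on the floor, so I'll open a little and withdraw.

Emit:
step_arm --rows '[[[0,0,0,0,0.35],[0,0,0,0,0.42],[0,0,0,0,0.42],[0,0,0,0,0.42],[0,0,-0.02,0,0.42],[0,0,-0.05,0,0.42],[0,0,-0.09,0,0.42],[0,0,-0.12,0,0.6],[0,0,-0.12,0,1],[0,0,-0.12,0,1]]]'

```text
t: 9.25
ee_pos: [523.7, -156.7, 147.7]
tcp_rot: [0.993, -0.117, 0.001, 0.0]
wrist_force: [-0.4, -0.4, -1.6]
gripper_width: 77.7
```

Run:
```python
from h import *
from cell import ctrl,eyes
st=ctrl.read_state(); print(st["t"],st["ee_pos"],st["wrist_force"],st["gripper_width"])
f=eyes.grab_frame("wrist"); cv2.imwrite("pics/w8.png",f["frame"][:,:,::-1])
print(shift(st,[470,172,150],-19.9+0))
print(shift(st,[462.8,172.4,150],-19.9+0))
```

```text
9.25 [ 523.71872985 -156.73364699  147.70208116] [-0.40813145 -0.43626215 -1.58304761] 77.68767633844098
(array([-0.1285, -0.3073, -0.0026]), np.float64(6.48), np.float64(-13.42))
(array([-0.1356, -0.306 , -0.0026]), np.float64(6.48), np.float64(-13.42))
```

View pics/w8.png

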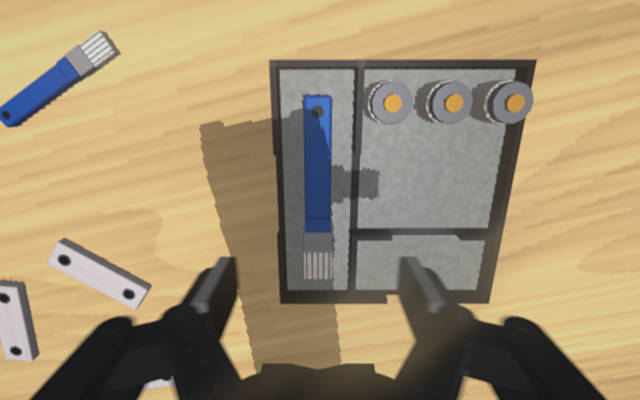

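The brush lies flat along the compartment centre (cols 303–333, floor 280–352) with clearance all round. Next is the bracket, after checking the joint state for the later turn.

Emit:
step_arm --rows '[[[-0.015,-0.035,0,0.7,1],[-0.031,-0.073,0,1.5,1],[-0.047,-0.111,0,2.3,1],[-0.063,-0.149,0,3.1,1],[-0.079,-0.187,0,4,1],[-0.095,-0.225,0,4.8,1],[-0.111,-0.263,0,5.6,1],[-0.126,-0.298,0,6.5,1],[-0.128,-0.307,0,6.5,1],[-0.128,-0.307,0,6.5,1]]]'

```text
t: 10.3
ee_pos: [469.2, 173.0, 146.2]
tcp_rot: [0.985, -0.171, -0.001, 0.0]
wrist_force: [0.5, -0.4, 0.3]
gripper_width: 85.1
```

Emit:
step_arm --rows '[[[0,0,0,0,1],[0,0,0,0,1],[0,0,0,0,1]]]'

```text
t: 10.6
ee_pos: [470.5, 170.3, 147.1]
tcp_rot: [0.985, -0.174, -0.0, 0.0]
wrist_force: [-0.7, -0.3, -0.3]
gripper_width: 85.5
```

Run:
```python
from h import *
from cell import ctrl,eyes
f=eyes.grab_frame("wrist"); cv2.imwrite("pics/w9.png",f["frame"][:,:,::-1])
st=ctrl.read_state(); print(st["t"],st["ee_pos"],np.abs(st["qd"]).max(),st["joints"].round(2))
hsv=cv2.cvtColor(f["frame"],cv2.COLOR_RGB2HSV);H,S,V=cv2.split(hsv)
for mm,s,c in comps((S<50)&(V>110),500):
    ys,xs=np.nonzero(mm); print(c.round(),s[4], cv2.minAreaRect(cast(f,np.c_[xs,ys],10)[:,:2].astype(np.float32)))
print(shift(st,[462.8,172.4,21],-19.9))
```

```text
10.65 [470.47199811 170.56924721 147.1920544 ] 0.0057556987028671 [ 0.22  0.22 -0.73  1.88  0.16  1.1  -2.49]
[432. 124.] 3659 ((491.3385925292969, 65.07604217529297), (89.07499694824219, 27.670364379882812), 41.473445892333984)
[470. 254.] 1333 ((366.8358459472656, 73.5213623046875), (75.87206268310547, 28.231822967529297), 86.33447265625)
[126. 266.] 1223 ((464.2540588378906, 359.941650390625), (47.5987434387207, 26.82188606262207), 9.337568283081055)
(array([-0.0078,  0.0009,  0.1262]), np.float64(-0.11), np.float64(-20.01))
```

View pics/w9.png

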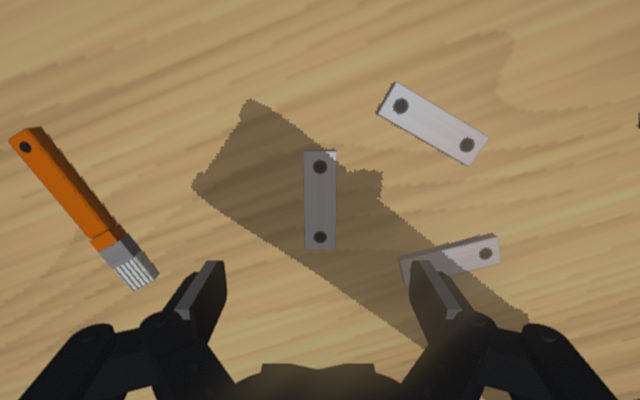

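The target bracket is shadowed at about (320,200). I'll recheck it with a shadow-tolerant mask.

Run:
```python
from h import *
from cell import ctrl,eyes
f=eyes.grab_frame("wrist"); st=ctrl.read_state()
hsv=cv2.cvtColor(f["frame"],cv2.COLOR_RGB2HSV);H,S,V=cv2.split(hsv)
m=np.zeros(V.shape,bool); m[140:260,295:345]=(S<65)[140:260,295:345]
for mm,s,c in comps(m,500):
    ys,xs=np.nonzero(mm); print(s, cv2.minAreaRect(cast(f,np.c_[xs,ys],10)[:,:2].astype(np.float32)))
    r=cv2.minAreaRect(cast(f,np.c_[xs,ys],10)[:,:2].astype(np.float32))
    print(shift(st,[*r[0],21],-19.9))
```

```text
[ 303  149   34  101 3140] ((462.2292175292969, 172.04502868652344), (27.91101837158203, 90.49260711669922), 70.07237243652344)
(array([-0.0081,  0.0016,  0.1262]), np.float64(-0.09), np.float64(-19.99))
```

The bracket is at (462.2, 172.0) and measures 90.5 × 27.9 mm, which matches. I'll descend.

Emit:
step_arm --rows '[[[-0.004,0.0,0.03,0,0.9],[-0.008,0.0,0.07,0,0.75],[-0.008,0.0,0.1,0,0.65],[-0.008,0.0,0.118,0,0.65],[-0.008,0.0,0.124,0,0.65],[-0.008,0.0,0.124,0,0.65],[-0.008,0.0,0.124,0,0.65],[-0.008,0.0,0.124,0,0.65]]]'

```text
t: 11.5
ee_pos: [463.5, 174.6, 24.5]
tcp_rot: [0.985, -0.173, 0.001, -0.0]
wrist_force: [-0.8, -0.8, -0.3]
gripper_width: 55.6
```

Run:
```python
from h import *
from cell import ctrl,eyes
f=eyes.grab_frame("wrist"); cv2.imwrite("pics/w10.png",f["frame"][:,:,::-1])
st=ctrl.read_state(); print(st["t"],st["ee_pos"],st["wrist_force"],st["gripper_width"],np.abs(st["qd"]).max())
print(shift(st,[462.2,172.0,21],-19.9))
```

```text
11.55 [463.41546491 174.62385002  24.35688112] [-0.5426903   0.16028817  0.45932105] 55.532836560754255 0.0035996397614298154
(array([-0.0003,  0.0029,  0.0034]), np.float64(-0.02), np.float64(-19.92))
```

View pics/w10.png

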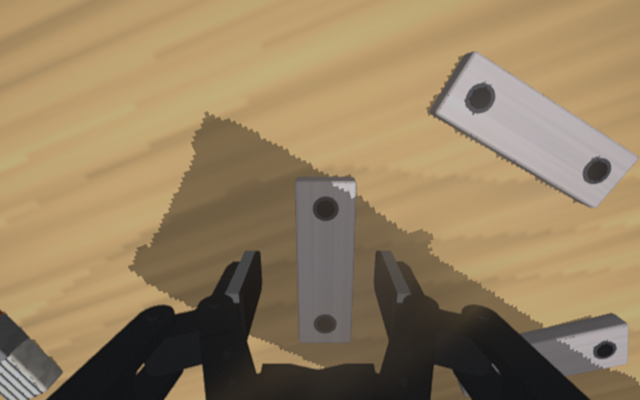

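The bracket sits slightly right of centre between the pads, which agrees with the computed 3 mm. I'll correct that and close.

Emit:
step_arm --rows '[[[0,0.003,0.001,0,0.6],[0,0.003,0.0025,0,0.6],[0,0.003,0.0025,0,0.45],[0,0.003,0.0025,0,0.3],[0,0.003,0.0025,0,0.2],[0,0.003,0.0025,0,0.2],[0,0.003,0.0025,0,0.2],[0,0.003,0.0025,0,0.2]]]' --squeeze 45

```text
t: 12.35
ee_pos: [461.7, 171.6, 21.0]
tcp_rot: [0.985, -0.173, 0.0, 0.0]
wrist_force: [-1.3, -1.4, 4.7]
gripper_width: 26.5
```

Emit:
step_arm --rows '[[[0,0,0,0,0.2],[0,0,-0.01,0,0.2],[0,0,-0.04,0,0.2],[0,0,-0.08,0,0.2],[0,0,-0.1,0,0.2],[0,0,-0.1,0,0.2],[0,0,-0.1,0,0.2]]]'

```text
t: 13.05
ee_pos: [461.6, 171.5, 120.8]
tcp_rot: [0.985, -0.173, 0.0, 0.0]
wrist_force: [-0.4, -0.1, -1.9]
gripper_width: 26.5
```

Run:
```python
from h import *
from cell import ctrl,eyes
f=eyes.grab_frame("wrist"); cv2.imwrite("pics/w11.png",f["frame"][:,:,::-1])
st=ctrl.read_state(); print(st["t"],st["ee_pos"],st["wrist_force"],st["gripper_width"],np.abs(st["qd"]).max())
c=np.array([509.3,-216.2]); a=np.radians(-13.36); M=np.array([[np.cos(a),-np.sin(a)],[np.sin(a),np.cos(a)]])
t=c+M@[-70,-32.5]; print(t, shift(st,[*t,120],76.64))
```

```text
13.1 [461.10799084 171.31867638 120.05139423] [ 1.10859442  0.62548703 -2.07176093] 26.544495423715627 0.016732867412656047
[ 433.68464634 -231.64565603] (array([1.114e-01, 3.882e-01, 3.000e-04]), np.float64(-96.55), np.float64(-19.91))
```

View pics/w11.png

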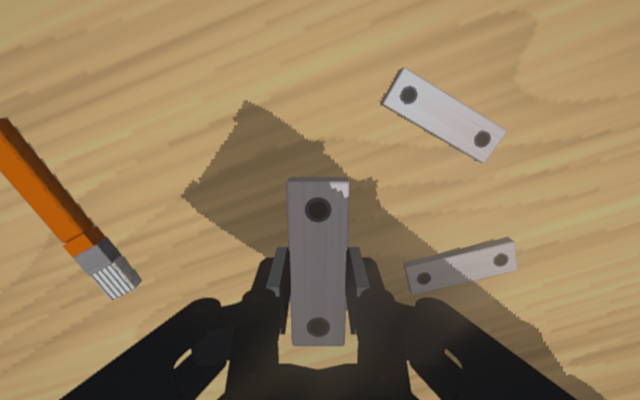

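The bracket is held, with the opening at 26.5 mm. I'll carry it to the crosswise compartment, turning as I go.

Emit:
step_arm --rows '[[[0.008,0.03,0,-8,0.2],[0.018,0.065,0,-16,0.2],[0.029,0.1,0,-24,0.2],[0.039,0.136,0,-32,0.2],[0.05,0.172,0,-40,0.2],[0.06,0.208,0,-48,0.2],[0.07,0.244,0,-56,0.2],[0.08,0.28,0,-64,0.2],[0.09,0.316,0,-72,0.2],[0.1,0.35,0,-80,0.2]]]'

```text
t: 14.1
ee_pos: [435.3, -192.4, 119.5]
tcp_rot: [0.871, 0.492, -0.001, -0.001]
wrist_force: [0.4, 0.1, -0.2]
gripper_width: 27.0
```

Run:
```python
from h import *
from cell import ctrl,eyes
st=ctrl.read_state(); print(st["t"],st["ee_pos"],st["wrist_force"],st["gripper_width"],np.abs(st["qd"]).max(),st["joints"].round(2))
print(shift(st,[433.7,-231.6,120],76.64))
```

```text
14.1 [ 435.3073644  -192.4262993   119.45554707] [ 0.41608177  0.06516159 -0.2278512 ] 26.953904149811684 2.182917962783012 [ 0.73  0.16 -0.44  1.98  0.08  1.02 -0.29]
(array([-0.0344,  0.0188, -0.0006]), np.float64(-17.7), np.float64(58.94))
```

Emit:
step_arm --rows '[[[-0.017,0.009,0,-8,0.2],[-0.034,0.018,0,-16.5,0.2],[-0.034,0.018,0,-16.5,0.2],[-0.034,0.018,0,-16.5,0.2],[-0.034,0.018,0,-16.5,0.2],[-0.034,0.018,0,-16.5,0.2]]]'

```text
t: 14.7
ee_pos: [434.3, -228.5, 120.6]
tcp_rot: [0.793, 0.61, -0.0, -0.0]
wrist_force: [-0.2, -0.8, -1.6]
gripper_width: 26.6
```

Run:
```python
from h import *
from cell import ctrl,eyes
f=eyes.grab_frame("wrist"); cv2.imwrite("pics/w12.png",f["frame"][:,:,::-1])
st=ctrl.read_state(); print(st["t"],st["ee_pos"],st["wrist_force"],st["gripper_width"],np.abs(st["qd"]).max(),st["joints"].round(2))
print(shift(st,[433.7,-231.6,27],76.64))
```

```text
14.75 [ 434.3138994  -228.67678723  120.6965072 ] [ 0.07863627  0.28473003 -0.20453119] 26.400491353832294 0.008264034793291058 [ 0.79  0.19 -0.43  1.94  0.09  1.03  0.06]
(array([-0.003 ,  0.0002,  0.0937]), np.float64(-1.52), np.float64(75.12))
```

View pics/w12.png

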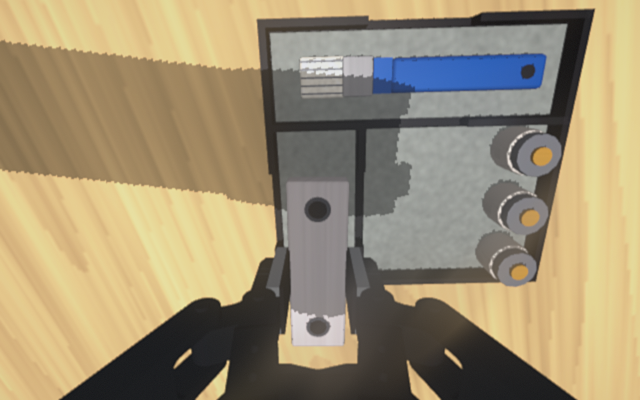

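The bracket is over the crosswise compartment. I'll correct by 3 mm and 1.5° and lower.

Emit:
step_arm --rows '[[[-0.003,0,0.03,-1.5,0.2],[-0.003,0,0.06,-1.5,0.2],[-0.003,0,0.08,-1.5,0.2],[-0.003,0,0.088,-1.5,0.2],[-0.003,0,0.09,-1.5,0.2],[-0.003,0,0.09,-1.5,0.2],[-0.003,0,0.09,-1.5,0.2],[-0.003,0,0.09,-1.5,0.2]]]'

```text
t: 15.55
ee_pos: [434.0, -232.7, 31.8]
tcp_rot: [0.785, 0.62, 0.0, 0.001]
wrist_force: [0.5, 0.2, -1.2]
gripper_width: 26.2
```

Run:
```python
from h import *
from cell import ctrl,eyes
f=eyes.grab_frame("wrist"); cv2.imwrite("pics/w13.png",f["frame"][:,:,::-1])
st=ctrl.read_state(); print(st["t"],st["ee_pos"],st["wrist_force"],st["gripper_width"],np.abs(st["qd"]).max())
print(shift(st,[433.7,-231.6,26.5],76.64))
```

```text
15.6 [ 433.86974333 -232.72340604   31.60916917] [ 0.6294621  0.0639907 -0.4481392] 26.3246240861947 0.003702124696959752
(array([ 0.0011, -0.0004,  0.0051]), np.float64(-0.04), np.float64(76.6))
```

View pics/w13.png

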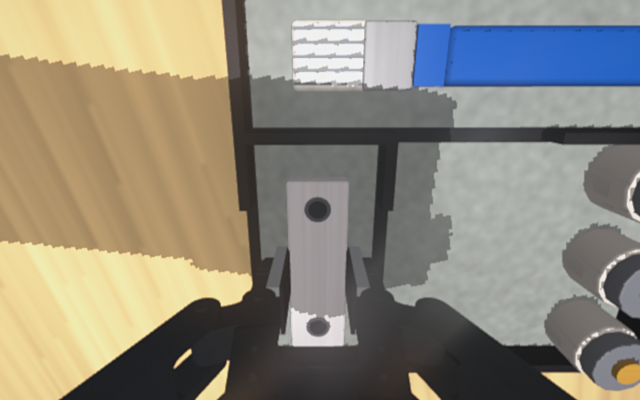

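The bracket is central (cols 288–348, floor 255–380). I'll lower it the last 5 mm, release and lift.

Emit:
step_arm --rows '[[[0,0,0.003,0,0.2],[0,0,0.005,0,0.2],[0,0,0.005,0,0.2],[0,0,0.005,0,0.2],[0,0,0.005,0,0.2]]]'

```text
t: 16.1
ee_pos: [433.5, -232.5, 26.0]
tcp_rot: [0.785, 0.62, -0.0, 0.0]
wrist_force: [-1.8, 1.0, 5.9]
gripper_width: 26.8
```

Emit:
step_arm --rows '[[[0,0,0,0,0.4],[0,0,0,0,0.47],[0,0,0,0,0.47],[0,0,0,0,0.47],[0,0,-0.02,0,0.47],[0,0,-0.05,0,0.47],[0,0,-0.09,0,0.47],[0,0,-0.13,0,0.6],[-0.04,0,-0.16,0,1],[-0.04,0,-0.16,0,1]]]'

```text
t: 17.1
ee_pos: [424.3, -276.8, 190.1]
tcp_rot: [0.786, 0.618, 0.0, 0.004]
wrist_force: [0.8, -0.6, -0.6]
gripper_width: 77.8
```

Emit:
step_arm --rows '[[[0,0,0,0,1],[0,0,0,0,1],[0,0,0,0,1]]]'

```text
t: 17.4
ee_pos: [424.0, -270.3, 184.8]
tcp_rot: [0.784, 0.62, -0.0, -0.001]
wrist_force: [-0.3, -0.2, -0.4]
gripper_width: 85.6
```

Run:
```python
from h import *
from cell import ctrl,eyes
st=ctrl.read_state(); print(st["t"],st["ee_pos"],st["wrist_force"],st["gripper_width"],np.abs(st["qd"]).max())
for n in ["wrist","scene","side"]:
    f=eyes.grab_frame(n); im=f["frame"]; cv2.imwrite(f"pics/{n}_end.png",im[:,:,::-1])
    hsv=cv2.cvtColor(im,cv2.COLOR_RGB2HSV);H,S,V=cv2.split(hsv)
    for mm,s,c in comps((H<14)&(S>190)&(V>100),120):
        ys,xs=np.nonzero(mm); P=cast(f,np.c_[xs,ys],8)[:,:2]; print(n,"orange",P.mean(0).round())
    if n=="wrist":
        for k,m,z in(("blue",(H>100)&(H<132)&(S>100)&(V>40),21),("light",(S<30)&(V>90),15)):
            for mm,s,c in comps(m,500):
                ys,xs=np.nonzero(mm); print(k,c.round(),s[4],cv2.minAreaRect(cast(f,np.c_[xs,ys],z)[:,:2].astype(np.float32)))
```

```text
17.4 [ 423.98693796 -270.25144744  184.79050269] [-0.31842281 -0.15420307 -0.39572749] 85.63373752028164 0.005331948328134351
blue [434.  25.] 4158 ((545.8707885742188, -162.279541015625), (22.105648040771484, 110.45622253417969), 76.6446533203125)
light [386.  34.] 10423 ((519.3671875, -161.06829833984375), (47.24542236328125, 191.61306762695312), 76.64439392089844)
light [440. 136.] 13125 ((533.3635864257812, -257.88958740234375), (122.22566986083984, 136.42681884765625), 76.57666015625)
light [317. 150.] 3603 ((431.71044921875, -237.0664520263672), (99.51788330078125, 55.90179443359375), 76.6494140625)
scene orange [542. 369.]
side orange [532. 368.]
```

View pics/wrist_end.png

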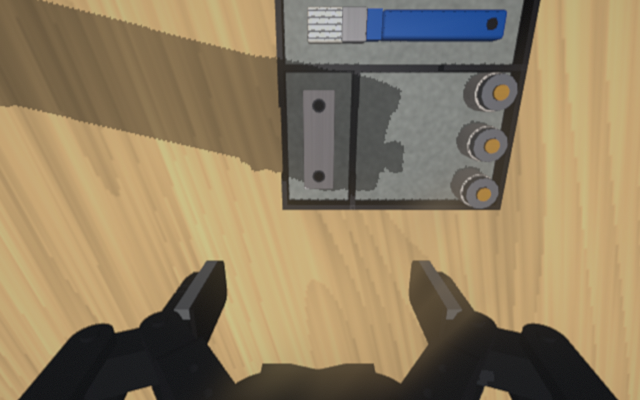

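View pics/side_end.png

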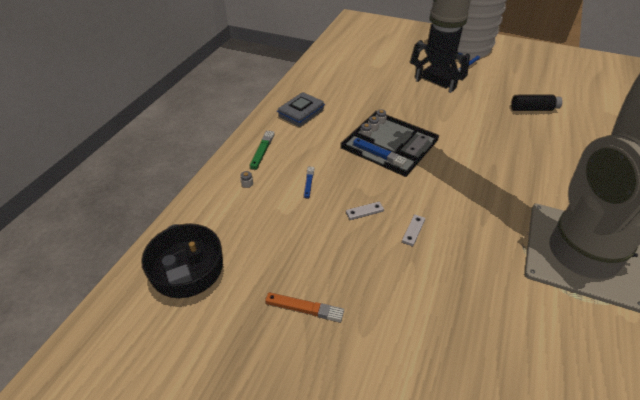

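The wrist view shows the bracket flat in the crosswise compartment (cols 303–335 within 290–350, rows 90–190 within 72–205) and the brush flat in the long one. The side view shows the orange brush at the same pixels as at the start. I'll hand in now.

Run:
```python
from cell import ctrl
print(ctrl.close_job())
```

```text
the job is handed in; nothing more can be done
None
```

Both parts are in the tray and the job is handed in at about 17.5 s of the 58 s allowed. I laid the large blue-handled brush in the long compartment first. Then I laid the bracket that started farthest to the robot's left in the narrow crosswise compartment.

**Last checks:**
- **Brush and bracket:** in the closing wrist picture both lie flat, along their compartments and clear of all the walls. The brush handle was measured at the tray's own angle. The bracket I judged by its pixel position between the walls, because the final colour mask merged it with the compartment floor.
- **Robot:** the gripper was open, about 185 mm above the table and touching nothing. The highest wrist force I read was about 6 N.
- **Orange brush:** it sits at the same pixels in the side view as at the start. Its side-view ray-cast gave x 532 mm against 554 mm earlier. The first mask had split the handle in two pieces and the last one did not, so I put the difference down to the mask. The scene camera gave 542 against 544 mm.

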